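# Lay out a nest-box front for gluing

## Robot

A 6-joint arm with a two-finger parallel gripper is mounted at the origin on the work surface. World frame = base frame: x ahead of the robot, y to its left, z up, the work surface at z = 0. Lengths are in m, angles in rad, forces in N, time in s.
With the tool pointing down it reaches from about 0.375 to 0.9 m from the base axis. Payload 3.1 kg.
Tool frame: the origin (TCP) lies between the finger pads; the fingertips stand robot.finger_overhang ahead of it and the grasp point (between the pads) lies 3 mm ahead of it (robot.finger_overhang is the distance from the TCP to the fingertips, in m); z points along the fingers, y is the line along which they close (so a half turn about z gives the same grasp; the last joint's range is limited). The gripper opens to 87 mm and grips with 3 to 60 N. Pads are 19 mm wide; open, the fingers measure 117 mm over their backs; the gripper's body (75 mm by 190 mm) begins 51 mm behind the grasp point.
Start: joints at [-1.317, 0.527, 1.433, -0, 1.181, -0.178], TCP at [0.262, -0.568, 0.245] pointing down, gripper open.
Joint ranges: [-3.08, 3.08], [-0.75, 2.2], [0.22, 2.44], [-1.43, 4.57], [0, 2.65], [-2.85, 2.85]. Speed limits (rad/s): [2.79, 2.79, 3.14, 3.14, 3.14, 3.14].

## Interface

Orientations are given as a unit quaternion [x, y, z, w].
In Python, from rig import get_obs, vision, hand_in, nets, robot gives the robot as it stands.
- The arm moves only by the tool apply_moves, never from a script. Its argument "series" is a list of rows, each an object with "offset": the shift along the world's x, y, z in cm, a list of three; "rot": the turn, a rotation vector about the world's x, y, z in degrees, a list of three. A call has 1 to 20 rows; each row is the pose to reach, as a shift and turn from the pose commanded when the call began; what a row does not reach only later rows make up. A row lasts 1/10 s, in which the tool goes at most 50 mm and 8.59 degrees, less where a joint would pass 70% of its speed; a pose out of reach is approached as far as the arm can. A call with a gripper value outside its range is refused whole. "hand" is the opening, from 0 (shut) to 1 (fully open), set as the call begins (left out, the last holds). The fingers move at their own pace and stop on an object; "newtons" is the grip in N (left out, the last holds). Time passes only in rows, so rows that repeat a pose let the fingers close. It gives the time, the measured TCP pose, the force, the opening and the grip force at its end, in the units of the state.
- get_obs(): the state, without advancing time (a new reading comes with each control period).
- vision.camera(name): name is "scene" or "top" or "wrist"; returns the picture (400x640x3 uint8, red, green, blue); there is no depth.
- vision.calibration(name): a dict with "K" (3x3 intrinsics, pixels), "R" (3x3) and "t" (3): a world point X has camera coordinates R X + t. Camera axes: x right, y down, z forward; pixel columns grow to the right and rows downward; lengths in m; the calibration is good to about 2 mm. A picture is of the moment at which its call begins: read the wrist's pose just before it. calibration takes no time and is no camera call; for the wrist camera it gives the pose at the moment of the call.
- hand_in(): hands the job in; it is judged then, once.
Trained networks look in the newest picture that a camera, given by its name, has taken for a name from the list of things; names that differ only in an ending like _2 or _b are one class to them, and where a whole thing is asked for, a point or a joint stands for the part that bears it (a point fixed in the world has none). Each returns a list of dicts, best first, with "conf" (0 to 1); they miss things now and then, are a little off and sometimes report something else, mostly with a low value. They report only what shows in the picture. A call takes as long as a camera call. They do not tell look-alikes from the thing itself.
- nets.search_frame(camera, query): "centre" ([x, y, z] in m, in world coordinates, good to about 4 mm: the middle of the surface that is visible of it).
- nets.spot_point(camera, query): "centre" ([x, y, z] in m, in world coordinates, good to about 4 mm: a listed point, or the origin of a listed thing).
The state is a dict: "time": time; "q": joint angles; "joint_velocities": joint speeds; "joint_torque": joint torques, N m; "position": TCP position; "tool_rot": TCP orientation; "ft_force": force on the tool from outside, world axes, zero at the start; "moment": the same for the moment, N m; "grip_width": finger opening in m; "grip_force": force on a finger pad.
Only numpy, scipy, OpenCV 4.12 (cv2) and the standard library are available. Lean on these libraries where they do the work, as an engineer would, in place of code of your own. Each camera call takes 0.05 s, during which the arm holds its last target. There are 200 camera calls.

## Task

On the white panel with the round hole, lay the dark batten flat, parallel to the panel's near edge, midway between that edge and the hole's rim and centred on the hole, and stand the stepped perch block on top of the batten at its middle, long side along it. Level with the hole's centre, lay the red-brown latch button to its left and the yellow stop block to its right (as seen from the robot), each midway between the hole's rim and the panel's side edge. Leave the pale batten and the white round cut-out where they lie.

Things in the scene. Friction and masses are not known exactly. Their poses are not given: they have to be found in the camera images.
- panel: White panel lying flat, fixed, 170 mm along x, 230 mm along y, 12 mm thick. Origin: centre of its underside. x points away from the robot, y to the robot's left, turned up to 15 degrees. A 56 mm round through hole (black inside) is centred at x = +30 mm, y = 0. Near edge x = -85 mm; left edge y = +115 mm, right edge y = -115 mm.
- batten: Loose dark-brown wooden batten lying flat, 28 mm along its x, 140 mm along its y (its length), 16 mm high, 45 g. Origin: centre of its underside; z up. It starts on one of two blue stock boards (fixed, 6 mm thick, 170 by 220 mm), turned at most about 14 degrees from lying left to right.
- perch: Loose stepped perch block of mid-brown wood: foot 28 mm along its x by 44 mm along its y, 11 mm high, with a 28 by 28 mm step centred on it, 22 mm high in all, 25 g. Origin: centre of its underside; z up. It starts upright on a blue stock board (6 mm thick).
- latch: Loose round latch button, red-brown (terracotta colour) with a small brass dot on top, 40 mm diameter (top rim bevelled to 34 mm in its uppermost 4 mm), 18 mm high, 30 g. Origin: centre of its underside; z up. It starts flat on a blue stock board (6 mm thick).
- stop: Loose square yellow stop block, 36 by 36 mm, 20 mm high, 30 g. Origin: centre of its underside; x and y along its sides, z up. It starts flat on a blue stock board (6 mm thick).
- pale_batten: Pale wooden batten, same size and shape as the dark one (28 by 140 by 16 mm; length along its y), loose on a blue stock board. Not needed: leave it alone. Origin: centre of its underside.
- cutout: White round disc cut out of a panel, 52 mm diameter, 12 mm high, loose on a blue stock board. Not needed: leave it alone. Origin: centre of its underside.
Things that resemble listed ones, but are neither listed nor needed, are in the scene too. Leave any green look-alike of the stop alone.

How it is judged:
At the end, for the whole second after the job is handed in: Places as in the goal: batten on panel within 12 mm fore-aft, 15 mm sideways, 0.14 rad; perch block on batten within 9 mm across, 12 mm along, 0.2 rad; latch button left, stop block right of the hole within 13 mm each way; all flat, at rest; pale batten and cut-out moved under 20 mm (x of batten in the frame of panel between -0.0535 and -0.0295 m and y of batten in the frame of panel between -0.015 and 0.015 m and z of batten in the frame of panel between 0.008 and 0.016 m and x of perch in the frame of batten between -0.009 and 0.009 m and y of perch in the frame of batten between -0.012 and 0.012 m and z of perch in the frame of batten between 0.012 and 0.02 m and x of latch in the frame of panel between 0.017 and 0.043 m and y of latch in the frame of panel between 0.0585 and 0.0845 m and z of latch in the frame of panel between 0.008 and 0.016 m and x of stop in the frame of panel between 0.017 and 0.043 m and y of stop in the frame of panel between -0.0845 and -0.0585 m and z of stop in the frame of panel between 0.008 and 0.016 m and angle between the y axis of batten and the y axis of panel, either way round below 0.14 rad and angle between the y axis of perch and the y axis of batten, either way round below 0.2 rad and linear speed of each of batten, perch, latch, stop below 0.02 m/s and angular speed of each of batten, perch, latch, stop below 0.2 rad/s and angle between each of batten, perch, latch, stop's own z axis and vertical below 0.1 rad and distance of each of pale_batten, cutout from where it was at the start of the episode below 0.02 m); the robot touches nothing.
It fails at once if the pale batten is shifted by more than 20 mm (distance of pale_batten from where it was at the start of the episode above 0.02 m).
It fails at once if the white cut-out is shifted by more than 20 mm (distance of cutout from where it was at the start of the episode above 0.02 m).
It also fails if it takes over 96 s, if anything falls off the work surface, if the arm or the gripper's body presses on something with over 40 N, if the wrist force passes 120 N, or if a joint passes its speed limit or range.

## Working session

There is one attempt and no reset: what is moved stays moved. The work goes in short steps, Python scripts to look and compute and a tool call to move; the robot and the scene stay as the last step left them, time stands still between calls to the robot, and variables do not carry over. Pictures are saved under pics/ and viewed, at most 14 in all, crops included, and the job is handed in when it is done.

Besides the shell and the picture viewer there is one more tool, called after ">>>" by a JSON object that holds its "op" and its "data". apply_moves: Moves the arm, as the interface text tells. Its arguments: {"type":"object","properties":{"series":{"type":"array"},"hand":{"type":"number"},"newtons":{"type":"number"}},"required":["series"]}

```bash
mkdir -p pics; ls
python3 - <<'E'
from rig import get_obs, vision, nets, robot
import cv2
s=get_obs();print(s['time'],s['position'],s['tool_rot'],s['grip_width'],robot.finger_overhang)
for c in ['top','scene']:
    im=vision.camera(c);cv2.imwrite(f'pics/{c}0.png',im[:,:,::-1])
    k=vision.calibration(c);print(c,k)
    for q in ['panel','batten','perch','latch','stop','pale_batten','cutout']:
        print(q,[(round(d['conf'],2),[round(float(v),3) for v in d['centre']]) for d in nets.spot_point(c,q)][:4])
print(get_obs()['time'])
E
```

```text
pics
0.0 [ 0.26139834 -0.5669714   0.24357266] [ 9.76783279e-01  2.14227204e-01 -4.50754031e-05 -1.06275934e-03] 0.08691017582734654 0.022
top {'K': array([[419.42501173,   0.        , 321.82135888],
       [  0.        , 419.42501173, 202.72761738],
       [  0.        ,   0.        ,   1.        ]]), 'R': array([[ 0.01988576, -0.99979971, -0.00225667],
       [-0.98706359, -0.01927318, -0.15916663],
       [ 0.15909126,  0.00539263, -0.98724915]]), 't': array([0.02365197, 0.47125508, 1.02649039])}
panel [(0.97, [0.533, 0.004, -0.004])]
batten [(0.56, [0.565, 0.292, 0.007])]
perch [(0.77, [0.478, 0.218, 0.006]), (0.18, [0.566, 0.293, 0.007])]
latch [(0.77, [0.495, -0.364, 0.003]), (0.68, [0.564, 0.293, 0.007])]
stop [(0.66, [0.567, 0.295, 0.01]), (0.56, [0.455, 0.337, 0.006]), (0.51, [0.343, 0.4, 0.002])]
pale_batten [(0.73, [0.579, -0.309, 0.007])]
cutout [(0.82, [0.475, -0.258, 0.005])]
scene {'K': array([[408.50237001,   0.        , 322.28662674],
       [  0.        , 408.50237001, 201.29477051],
       [  0.        ,   0.        ,   1.        ]]), 'R': array([[ 0.20493819,  0.97860815,  0.01806703],
       [ 0.65494347, -0.12339292, -0.74553554],
       [-0.72735781,  0.16462159, -0.66622094]]), 't': array([-0.12835209, -0.28647095,  1.30285979])}
panel [(0.7, [0.536, 0.006, -0.001])]
batten [(0.84, [0.569, 0.291, 0.004]), (0.22, [0.455, 0.34, 0.006])]
perch [(0.75, [0.583, -0.306, 0.007]), (0.64, [0.479, 0.221, 0.004])]
latch [(0.84, [0.494, -0.369, 0.005])]
stop [(0.7, [0.341, 0.401, 0.002]), (0.54, [0.452, 0.338, 0.008])]
pale_batten [(0.65, [0.581, -0.306, 0.006])]
cutout [(0.78, [0.475, -0.257, 0.008])]
0.8
```

View pics/top0.png

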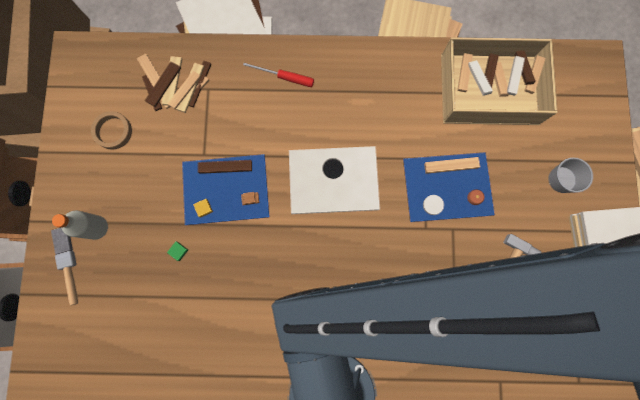

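View pics/scene0.png

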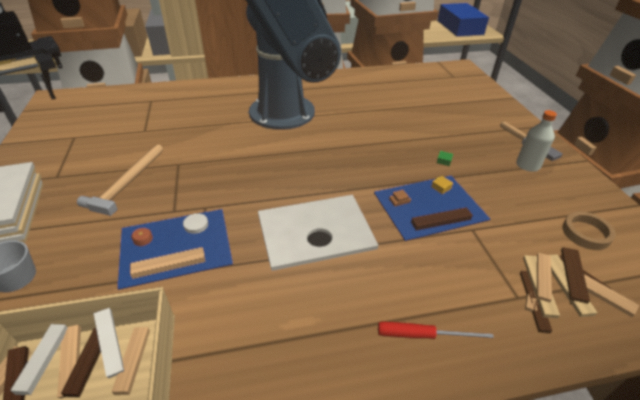

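The top view shows the panel at about (334,180) with its hole at (333,168). The left board holds the dark batten (225,167), stop (203,208) and perch (250,198). The right board holds the latch (477,197), cut-out (433,204) and pale batten (452,165). The green look-alike is at (177,251). Next I'll rectify to each top plane and segment.

```bash
cat > h.py <<'E'
import numpy as np, cv2
from rig import vision
S=1000. # px per m after rectification; u=(y0-y)*S, v=(x1-x)*S: x up, y left
def rectify(im,cal,z,x0,x1,y0,y1):
    K,R,t=cal['K'],cal['R'],cal['t']
    H=K@np.column_stack([R[:,0],R[:,1],R[:,2]*z+t])       # (x,y,1)->pix
    A=np.array([[0,-1/S,x1],[-1/S,0,y1],[0,0,1]])         # (u,v,1)->(x,y,1)
    return cv2.warpPerspective(im,H@A,(int((y1-y0)*S),int((x1-x0)*S)),flags=cv2.INTER_CUBIC|cv2.WARP_INVERSE_MAP)
def blob(im,cal,z,c,r,lo,hi):
    """min-area rect of HSV colour range near c on plane z -> centre, (long,short), yaw of long axis from world y"""
    x0,x1,y0,y1=c[0]-r,c[0]+r,c[1]-r,c[1]+r
    w=rectify(im,cal,z,x0,x1,y0,y1); hsv=cv2.cvtColor(w,cv2.COLOR_RGB2HSV)
    m=cv2.inRange(hsv,np.array(lo),np.array(hi))
    m=cv2.morphologyEx(m,cv2.MORPH_OPEN,np.ones((3,3)))
    cs=cv2.findContours(m,cv2.RETR_EXTERNAL,cv2.CHAIN_APPROX_NONE)[0]
    if not cs: return None
    b=max(cs,key=cv2.contourArea); q=cv2.boxPoints(cv2.minAreaRect(b))
    P=np.column_stack([x1-q[:,1]/S,y1-q[:,0]/S]); e=[P[1]-P[0],P[2]-P[1]]
    e.sort(key=lambda v:-np.hypot(*v)); l=e[0]*(1 if e[0][1]>0 else -1)
    return P.mean(0).round(4),[round(float(np.hypot(*v))*1000,1) for v in e],round(float(np.degrees(np.arctan2(-l[0],l[1]))),1)
COL=dict(panel=((0,0,135),(179,60,255)),hole=((0,0,0),(179,255,60)),batten=((0,0,0),(20,255,85)),perch=((0,60,86),(18,255,255)),
 latch=((0,120,60),(15,255,255)),stop=((19,140,120),(32,255,255)),board=((100,120,40),(125,255,255)))
E
python3 - <<'E'
from h import *
P=dict(panel=(.012,(.53,.005),.16),hole=(.012,(.56,.005),.05),batten=(.022,(.565,.292),.085),perch=(.028,(.478,.22),.035),latch=(.024,(.495,-.365),.04),stop=(.026,(.455,.338),.04))
for c in ['top','scene']:
    im=vision.camera(c);cal=vision.calibration(c)
    for k,(z,p,r) in P.items(): print(c,k,blob(im,cal,z,p,r,*COL[k]))
    if c=='top':
        w=rectify(im,cal,.022,.4,.65,.15,.42); w2=rectify(im,cal,.022,.4,.65,-.42,-.15)
    else:
        v=rectify(im,cal,.022,.4,.65,.15,.42); v2=rectify(im,cal,.022,.4,.65,-.42,-.15)
cv2.imwrite('pics/r1.png',np.vstack([np.hstack([w,w2]),np.hstack([v,v2])])[:,:,::-1])
E
```

```text
top panel (array([0.5376, 0.0037], dtype=float32), [231.2, 171.6], 3.8)
top hole (array([0.5672, 0.0062], dtype=float32), [50.2, 49.5], -45.0)
top batten (array([0.5552, 0.2511], dtype=float32), [46.2, 3.9], 4.4)
top perch (array([0.4818, 0.2183], dtype=float32), [43.4, 30.0], 9.7)
top latch (array([ 0.496 , -0.3625], dtype=float32), [39.0, 36.0], 0.0)
top stop (array([0.4547, 0.3391], dtype=float32), [36.2, 36.2], 26.6)
scene panel (array([0.5423, 0.0024], dtype=float32), [231.8, 178.8], 3.8)
scene hole (array([0.5705, 0.0022], dtype=float32), [28.9, 12.1], -55.6)
scene batten (array([0.574 , 0.2841], dtype=float32), [139.5, 32.9], 3.6)
scene perch (array([0.493 , 0.2107], dtype=float32), [44.6, 43.3], 6.3)
scene latch (array([ 0.5075, -0.3633], dtype=float32), [48.3, 34.4], -68.2)
scene stop (array([0.4616, 0.3373], dtype=float32), [51.8, 40.4], -75.6)
```

View pics/r1.png

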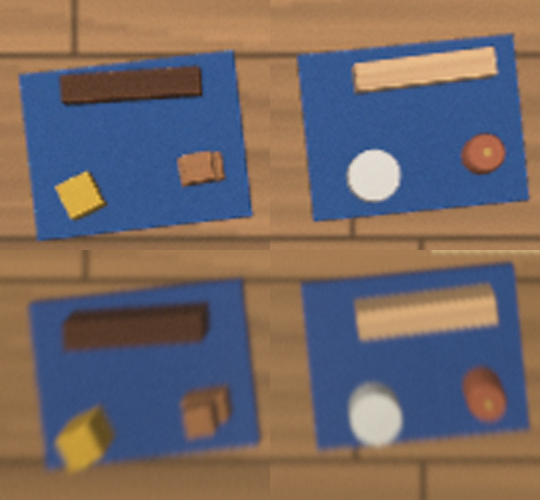

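The rectified views agree with the nets. The batten is at (.565,.289) with yaw 3.7°. The panel is at (.5376,.0037) with yaw 3.8°, and the hole sits where that pose predicts. I'll move above the left board for a close wrist view.

>>> {"op": "apply_moves", "data": {"series": [{"offset": [23.8, 84.8, 0], "rot": [0, 0, 69]}, {"offset": [23.8, 84.8, 0], "rot": [0, 0, 69]}, {"offset": [23.8, 84.8, 0], "rot": [0, 0, 69]}, {"offset": [23.8, 84.8, 0], "rot": [0, 0, 69]}, {"offset": [23.8, 84.8, 0], "rot": [0, 0, 69]}, {"offset": [23.8, 84.8, 0], "rot": [0, 0, 69]}, {"offset": [23.8, 84.8, 0], "rot": [0, 0, 69]}, {"offset": [23.8, 84.8, 0], "rot": [0, 0, 69]}, {"offset": [23.8, 84.8, 0], "rot": [0, 0, 69]}, {"offset": [23.8, 84.8, 0], "rot": [0, 0, 69]}, {"offset": [23.8, 84.8, 0], "rot": [0, 0, 69]}, {"offset": [23.8, 84.8, 0], "rot": [0, 0, 69]}, {"offset": [23.8, 84.8, 0], "rot": [0, 0, 69]}, {"offset": [23.8, 84.8, 0], "rot": [0, 0, 69]}, {"offset": [23.8, 84.8, 0], "rot": [0, 0, 69]}, {"offset": [23.8, 84.8, 0], "rot": [0, 0, 69]}, {"offset": [23.8, 84.8, 0], "rot": [0, 0, 69]}, {"offset": [23.8, 84.8, 0], "rot": [0, 0, 69]}, {"offset": [23.8, 84.8, 0], "rot": [0, 0, 69]}, {"offset": [23.8, 84.8, 0], "rot": [0, 0, 69]}], "hand": 0.6}}

```text
time: 2.9
position: [0.4991, 0.2807, 0.2442]
tool_rot: [0.683, 0.73, -0.001, -0.0]
ft_force: [-0.3, 0.2, 0.3]
grip_width: 0.0519
grip_force: 0.0
```

```bash
cat > look.py <<'E'
import sys
from h import *
from rig import get_obs
from scipy.spatial.transform import Rotation as Rn
def wrist(P,name,z,box):
    s=get_obs();cal=vision.calibration('wrist');im=vision.camera('wrist')
    R=Rn.from_quat(s['tool_rot']).as_matrix()
    print('t',s['time'],'tcp',s['position'].round(4),'y-ang',np.degrees(np.arctan2(R[1,1],R[0,1])).round(2),'cam',(-cal['R'].T@cal['t']).round(3))
    for k,(zz,p,r) in P.items(): print(k,blob(im,cal,zz,p,r,*COL[k]))
    cv2.imwrite('pics/%s.png'%name,np.vstack([im,cv2.resize(rectify(im,cal,z,*box),(640,200))])[:,:,::-1] if 0 else rectify(im,cal,z,*box)[:,:,::-1])
    cv2.imwrite('pics/%s_raw.png'%name,im[:,:,::-1])
E
python3 - <<'E'
from look import *
wrist(dict(batten=(.022,(.565,.289),.08),perch=(.028,(.48,.219),.035),stop=(.026,(.4547,.339),.04)),'w1',.022,(.4,.65,.15,.42))
E
```

```text
t 2.9 tcp [0.4991 0.2807 0.2442] y-ang 3.84 cam [0.493 0.362 0.382]
batten None
perch (array([0.4806, 0.2271], dtype=float32), [44.4, 28.4], 8.7)
stop (array([0.4539, 0.3411], dtype=float32), [36.2, 34.9], -63.4)
```

View pics/w1.png

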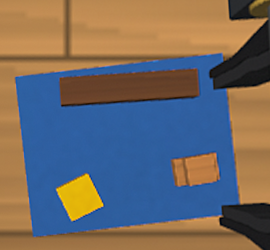

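The wrist view confirms the layout: batten centre near rectified (130,88), perch (195,169), stop (80,197). Next I'll grasp the batten at (.564,.290).

>>> {"op": "apply_moves", "data": {"series": [{"offset": [6.4, 1.0, -4], "rot": [0, 0, 0]}, {"offset": [6.4, 1.0, -8], "rot": [0, 0, 0]}, {"offset": [6.4, 1.0, -12], "rot": [0, 0, 0]}, {"offset": [6.4, 1.0, -16], "rot": [0, 0, 0]}, {"offset": [6.4, 1.0, -19], "rot": [0, 0, 0]}, {"offset": [6.4, 1.0, -20.5], "rot": [0, 0, 0]}, {"offset": [6.4, 1.0, -21.3], "rot": [0, 0, 0]}, {"offset": [6.4, 1.0, -21.3], "rot": [0, 0, 0]}]}}

```text
time: 3.75
position: [0.5637, 0.2897, 0.0316]
tool_rot: [0.684, 0.729, -0.0, -0.0]
ft_force: [0.2, -0.4, 0.0]
grip_width: 0.0525
grip_force: 0.0
```

>>> {"op": "apply_moves", "data": {"series": [{"offset": [0, 0, 0], "rot": [0, 0, 0]}, {"offset": [0, 0, 0], "rot": [0, 0, 0]}, {"offset": [0, 0, 0], "rot": [0, 0, 0]}, {"offset": [0, 0, 0], "rot": [0, 0, 0]}, {"offset": [0, 0, 0], "rot": [0, 0, 0]}, {"offset": [0, 0, 0], "rot": [0, 0, 0]}], "hand": 0, "newtons": 15}}

```text
time: 4.35
position: [0.5643, 0.2907, 0.0326]
tool_rot: [0.684, 0.73, 0.001, 0.0]
ft_force: [-0.4, -0.5, 6.5]
grip_width: 0.0282
grip_force: 15.0
```

Width is 28.2 mm, so the batten is gripped. I'll carry it over the panel.

>>> {"op": "apply_moves", "data": {"series": [{"offset": [0, 0, 3], "rot": [0, 0, 0]}, {"offset": [0, 0, 6], "rot": [0, 0, 0]}, {"offset": [-1, -4, 6], "rot": [0, 0, 0]}, {"offset": [-2, -8, 6], "rot": [0, 0, 0]}, {"offset": [-3, -12, 6], "rot": [0, 0, 0]}, {"offset": [-4, -16, 6], "rot": [0, 0, 0]}, {"offset": [-5, -20, 6], "rot": [0, 0, 0]}, {"offset": [-6, -24, 6], "rot": [0, 0, 0]}, {"offset": [-6.8, -27, 6], "rot": [0, 0, 0]}, {"offset": [-6.8, -28.9, 5], "rot": [0, 0, 0]}, {"offset": [-6.8, -28.9, 3], "rot": [0, 0, 0]}, {"offset": [-6.8, -28.9, 1.5], "rot": [0, 0, 0]}, {"offset": [-6.8, -28.9, 0.8], "rot": [0, 0, 0]}, {"offset": [-6.8, -28.9, 0.7], "rot": [0, 0, 0]}, {"offset": [-6.8, -28.9, 0.7], "rot": [0, 0, 0]}, {"offset": [-6.8, -28.9, 0.7], "rot": [0, 0, 0]}]}}

```text
time: 5.95
position: [0.4959, 0.0016, 0.0388]
tool_rot: [0.683, 0.73, 0.0, 0.0]
ft_force: [0.9, -0.0, -0.4]
grip_width: 0.0278
grip_force: 15.0
```

>>> {"op": "apply_moves", "data": {"series": [{"offset": [0, 0, 0], "rot": [0, 0, 0]}, {"offset": [0, 0, 0], "rot": [0, 0, 0]}, {"offset": [0, 0, 0], "rot": [0, 0, 0]}, {"offset": [0, 0, 0], "rot": [0, 0, 0]}, {"offset": [0, 0, 0], "rot": [0, 0, 0]}, {"offset": [0, 0, 3], "rot": [0, 0, 0]}, {"offset": [0, 0, 6], "rot": [0, 0, 0]}], "hand": 0.6}}

```text
time: 6.65
position: [0.4947, 0.0015, 0.0984]
tool_rot: [0.684, 0.73, -0.001, -0.001]
ft_force: [0.4, 0.0, 0.2]
grip_width: 0.0522
grip_force: 0.0
```

Now the perch at (.481,.221), turned 5° more.

>>> {"op": "apply_moves", "data": {"series": [{"offset": [-0.5, 4, 0], "rot": [0, 0, 5]}, {"offset": [-0.8, 8, 0], "rot": [0, 0, 5]}, {"offset": [-1, 12, 0], "rot": [0, 0, 5]}, {"offset": [-1.5, 16, 0], "rot": [0, 0, 5]}, {"offset": [-1.5, 20, 0], "rot": [0, 0, 5]}, {"offset": [-1.5, 22, 0], "rot": [0, 0, 5]}, {"offset": [-1.5, 22, -2], "rot": [0, 0, 5]}, {"offset": [-1.5, 22, -4], "rot": [0, 0, 5]}, {"offset": [-1.5, 22, -5.5], "rot": [0, 0, 5]}, {"offset": [-1.5, 22, -6.7], "rot": [0, 0, 5]}, {"offset": [-1.5, 22, -6.7], "rot": [0, 0, 5]}]}}

```text
time: 7.75
position: [0.4795, 0.2211, 0.0301]
tool_rot: [0.651, 0.759, -0.001, -0.001]
ft_force: [-0.6, 0.5, -0.1]
grip_width: 0.0524
grip_force: 0.0
```

>>> {"op": "apply_moves", "data": {"series": [{"offset": [0, 0, 0], "rot": [0, 0, 0]}, {"offset": [0, 0, 0], "rot": [0, 0, 0]}, {"offset": [0, 0, 0], "rot": [0, 0, 0]}, {"offset": [0, 0, 0], "rot": [0, 0, 0]}, {"offset": [0, 0, 0], "rot": [0, 0, 0]}, {"offset": [0, 0, 0], "rot": [0, 0, 0]}, {"offset": [0, 0, 4], "rot": [0, 0, 0]}, {"offset": [0, 0, 7], "rot": [0, 0, 0]}, {"offset": [0, 0, 7], "rot": [0, 0, 0]}], "hand": 0, "newtons": 12}}

```text
time: 8.65
position: [0.4829, 0.2221, 0.1047]
tool_rot: [0.651, 0.759, 0.003, 0.002]
ft_force: [0.8, 0.6, -0.5]
grip_width: 0.0279
grip_force: 12.0
```

Run:
```python
from look import *
cal=vision.calibration('top');im=vision.camera('top')
print(blob(im,cal,.012,(.53,.005),.16,*COL['panel']))
for z in (.028,): cv2.imwrite('pics/t2.png',cv2.resize(rectify(im,cal,z,.43,.65,-.13,.14),None,fx=2,fy=2)[:,:,::-1])
cal=vision.calibration('wrist');cv2.imwrite('pics/w2.png',vision.camera('wrist')[:,:,::-1])
```

```text
(array([0.5377, 0.0037], dtype=float32), [231.2, 171.6], 3.8)
```

View pics/t2.png

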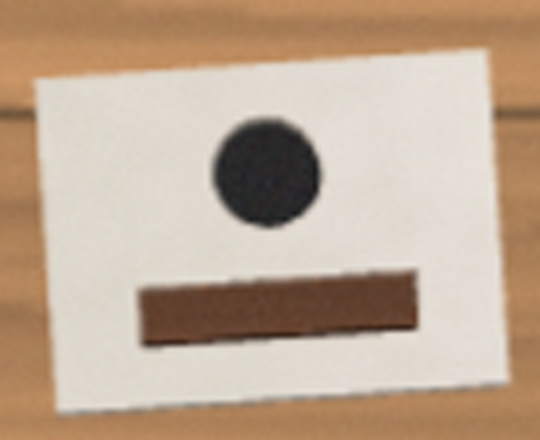

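View pics/w2.png

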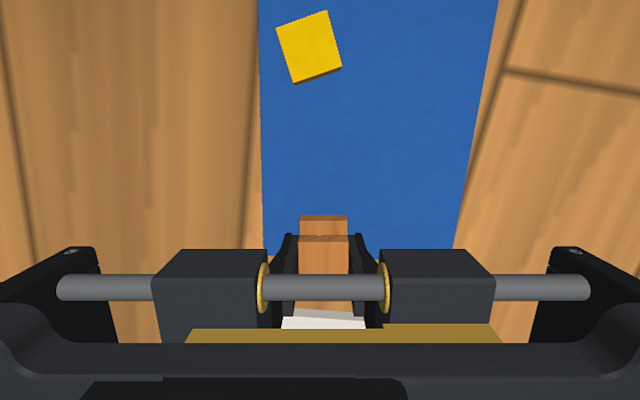

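The batten centre is at about (.496,.0005), right on target. In the wrist view the perch sits square between the fingers at (322,240). I'll stack it now.

>>> {"op": "apply_moves", "data": {"series": [{"offset": [0.3, -4, 0], "rot": [0, 0, -5]}, {"offset": [0.6, -8, 0], "rot": [0, 0, -5]}, {"offset": [0.9, -12, 0], "rot": [0, 0, -5]}, {"offset": [1.2, -16, 0], "rot": [0, 0, -5]}, {"offset": [1.6, -19, 0], "rot": [0, 0, -5]}, {"offset": [1.6, -21, 0], "rot": [0, 0, -5]}, {"offset": [1.6, -22, 0], "rot": [0, 0, -5]}, {"offset": [1.6, -22, -1.5], "rot": [0, 0, -5]}, {"offset": [1.6, -22, -3], "rot": [0, 0, -5]}, {"offset": [1.6, -22, -4], "rot": [0, 0, -5]}, {"offset": [1.6, -22, -4.5], "rot": [0, 0, -5]}, {"offset": [1.6, -22, -4.7], "rot": [0, 0, -5]}, {"offset": [1.6, -22, -4.7], "rot": [0, 0, -5]}, {"offset": [1.6, -22, -4.7], "rot": [0, 0, -5]}]}}

```text
time: 10.15
position: [0.4969, 0.0016, 0.0548]
tool_rot: [0.683, 0.73, 0.0, 0.0]
ft_force: [-0.6, 0.5, -0.3]
grip_width: 0.0278
grip_force: 12.0
```

>>> {"op": "apply_moves", "data": {"series": [{"offset": [0, 0, 0], "rot": [0, 0, 0]}, {"offset": [0, 0, 0], "rot": [0, 0, 0]}, {"offset": [0, 0, 0], "rot": [0, 0, 0]}, {"offset": [0, 0, 0], "rot": [0, 0, 0]}, {"offset": [0, 0, 0], "rot": [0, 0, 0]}, {"offset": [0, 0, 2], "rot": [0, 0, 0]}, {"offset": [0, 0, 5], "rot": [0, 0, 0]}, {"offset": [0, 0, 8], "rot": [0, 0, 0]}], "hand": 0.65}}

```text
time: 10.95
position: [0.496, 0.0015, 0.135]
tool_rot: [0.684, 0.73, -0.0, -0.001]
ft_force: [-0.0, 0.1, 0.5]
grip_width: 0.0568
grip_force: 0.0
```

Now the stop at (.4543,.340), with the gripper at 26.6°.

>>> {"op": "apply_moves", "data": {"series": [{"offset": [-0.6, 4.5, 0], "rot": [0, 0, 23]}, {"offset": [-1.2, 9, 0], "rot": [0, 0, 23]}, {"offset": [-1.8, 13.5, 0], "rot": [0, 0, 23]}, {"offset": [-2.4, 18, 0], "rot": [0, 0, 23]}, {"offset": [-3, 22.5, 0], "rot": [0, 0, 23]}, {"offset": [-3.6, 27, 0], "rot": [0, 0, 23]}, {"offset": [-4, 31, -1], "rot": [0, 0, 23]}, {"offset": [-4.3, 33.9, -3], "rot": [0, 0, 23]}, {"offset": [-4.3, 33.9, -5.5], "rot": [0, 0, 23]}, {"offset": [-4.3, 33.9, -8], "rot": [0, 0, 23]}, {"offset": [-4.3, 33.9, -9.5], "rot": [0, 0, 23]}, {"offset": [-4.3, 33.9, -10.1], "rot": [0, 0, 23]}, {"offset": [-4.3, 33.9, -10.1], "rot": [0, 0, 23]}]}}

```text
time: 12.25
position: [0.4534, 0.34, 0.033]
tool_rot: [0.525, 0.851, -0.001, -0.0]
ft_force: [-0.5, 0.2, 0.2]
grip_width: 0.0565
grip_force: 0.0
```

>>> {"op": "apply_moves", "data": {"series": [{"offset": [0, 0, 0], "rot": [0, 0, 0]}, {"offset": [0, 0, 0], "rot": [0, 0, 0]}, {"offset": [0, 0, 0], "rot": [0, 0, 0]}, {"offset": [0, 0, 0], "rot": [0, 0, 0]}, {"offset": [0, 0, 0], "rot": [0, 0, 0]}, {"offset": [0, 0, 3], "rot": [0, 0, 0]}, {"offset": [0, 0, 7], "rot": [0, 0, 0]}, {"offset": [0, 0, 10], "rot": [0, 0, 0]}], "hand": 0, "newtons": 12}}

```text
time: 13.05
position: [0.4537, 0.3405, 0.1351]
tool_rot: [0.524, 0.851, 0.0, 0.0]
ft_force: [0.1, 0.2, -0.4]
grip_width: 0.0362
grip_force: 12.0
```

>>> {"op": "apply_moves", "data": {"series": [{"offset": [1.2, -4, 0], "rot": [0, 0, -8]}, {"offset": [2.4, -8, 0], "rot": [0, 0, -16]}, {"offset": [3.6, -12, 0], "rot": [0, 0, -23]}, {"offset": [4.8, -16, 0], "rot": [0, 0, -23]}, {"offset": [6, -20, 0], "rot": [0, 0, -23]}, {"offset": [7.2, -24, 0], "rot": [0, 0, -23]}, {"offset": [8.4, -28, 0], "rot": [0, 0, -23]}, {"offset": [9.6, -32, 0], "rot": [0, 0, -23]}, {"offset": [10.8, -36, 0], "rot": [0, 0, -23]}, {"offset": [11.8, -39.5, 0], "rot": [0, 0, -23]}, {"offset": [11.8, -40.6, -2], "rot": [0, 0, -23]}, {"offset": [11.8, -40.6, -5], "rot": [0, 0, -23]}, {"offset": [11.8, -40.6, -7.5], "rot": [0, 0, -23]}, {"offset": [11.8, -40.6, -8.8], "rot": [0, 0, -23]}, {"offset": [11.8, -40.6, -9.3], "rot": [0, 0, -23]}, {"offset": [11.8, -40.6, -9.3], "rot": [0, 0, -23]}, {"offset": [11.8, -40.6, -9.3], "rot": [0, 0, -23]}]}}

```text
time: 14.75
position: [0.5723, -0.0656, 0.0412]
tool_rot: [0.684, 0.73, 0.0, 0.001]
ft_force: [0.2, 0.6, 0.2]
grip_width: 0.0357
grip_force: 12.0
```

>>> {"op": "apply_moves", "data": {"series": [{"offset": [0, 0, 0], "rot": [0, 0, 0]}, {"offset": [0, 0, 0], "rot": [0, 0, 0]}, {"offset": [0, 0, 0], "rot": [0, 0, 0]}, {"offset": [0, 0, 0], "rot": [0, 0, 0]}, {"offset": [0, 0, 0], "rot": [0, 0, 0]}, {"offset": [0, 0, 2], "rot": [0, 0, 0]}, {"offset": [0, 0, 6], "rot": [0, 0, 0]}, {"offset": [0, 0, 9], "rot": [0, 0, 0]}], "hand": 0.65}}

```text
time: 15.55
position: [0.5717, -0.0656, 0.1318]
tool_rot: [0.684, 0.73, 0.0, 0.0]
ft_force: [1.1, -0.5, -0.5]
grip_width: 0.0565
grip_force: 0.0
```

Now the latch at (.496,-.365).

>>> {"op": "apply_moves", "data": {"series": [{"offset": [-1.2, -4.5, 0], "rot": [0, 0, 0]}, {"offset": [-2.4, -9, 0], "rot": [0, 0, 0]}, {"offset": [-3.6, -13.5, 0], "rot": [0, 0, 0]}, {"offset": [-4.8, -18, 0], "rot": [0, 0, 0]}, {"offset": [-6, -22.5, 0], "rot": [0, 0, 0]}, {"offset": [-7, -27, 0], "rot": [0, 0, 0]}, {"offset": [-7.6, -29.9, 0], "rot": [0, 0, 0]}, {"offset": [-7.6, -29.9, -2], "rot": [0, 0, 0]}, {"offset": [-7.6, -29.9, -5], "rot": [0, 0, 0]}, {"offset": [-7.6, -29.9, -8], "rot": [0, 0, 0]}, {"offset": [-7.6, -29.9, -9.4], "rot": [0, 0, 0]}, {"offset": [-7.6, -29.9, -9.8], "rot": [0, 0, 0]}, {"offset": [-7.6, -29.9, -9.8], "rot": [0, 0, 0]}]}}

```text
time: 16.85
position: [0.4957, -0.3645, 0.0324]
tool_rot: [0.684, 0.73, 0.0, -0.0]
ft_force: [-0.5, -0.8, 0.3]
grip_width: 0.0562
grip_force: 0.0
```

>>> {"op": "apply_moves", "data": {"series": [{"offset": [0, 0, 0], "rot": [0, 0, 0]}, {"offset": [0, 0, 0], "rot": [0, 0, 0]}, {"offset": [0, 0, 0], "rot": [0, 0, 0]}, {"offset": [0, 0, 0], "rot": [0, 0, 0]}, {"offset": [0, 0, 0], "rot": [0, 0, 0]}, {"offset": [0, 0, 3], "rot": [0, 0, 0]}, {"offset": [0, 0, 7], "rot": [0, 0, 0]}, {"offset": [0, 0, 10], "rot": [0, 0, 0]}], "hand": 0, "newtons": 12}}

```text
time: 17.65
position: [0.4957, -0.3647, 0.134]
tool_rot: [0.684, 0.73, -0.0, 0.0]
ft_force: [0.3, -0.5, -0.7]
grip_width: 0.0391
grip_force: 12.0
```

>>> {"op": "apply_moves", "data": {"series": [{"offset": [0.7, 0, 0], "rot": [0, 0, 0]}, {"offset": [1.4, 4.5, 0], "rot": [0, 0, 0]}, {"offset": [2.1, 9, 0], "rot": [0, 0, 0]}, {"offset": [2.8, 13.5, 0], "rot": [0, 0, 0]}, {"offset": [3.5, 18, 0], "rot": [0, 0, 0]}, {"offset": [4.2, 22.5, 0], "rot": [0, 0, 0]}, {"offset": [4.9, 27, 0], "rot": [0, 0, 0]}, {"offset": [5.6, 31.5, 0], "rot": [0, 0, 0]}, {"offset": [6.3, 36, 0], "rot": [0, 0, 0]}, {"offset": [6.7, 40.5, 0], "rot": [0, 0, 0]}, {"offset": [6.7, 43.5, 0], "rot": [0, 0, 0]}, {"offset": [6.7, 44.2, -2], "rot": [0, 0, 0]}, {"offset": [6.7, 44.2, -5], "rot": [0, 0, 0]}, {"offset": [6.7, 44.2, -7.5], "rot": [0, 0, 0]}, {"offset": [6.7, 44.2, -8.8], "rot": [0, 0, 0]}, {"offset": [6.7, 44.2, -9.3], "rot": [0, 0, 0]}, {"offset": [6.7, 44.2, -9.3], "rot": [0, 0, 0]}, {"offset": [6.7, 44.2, -9.3], "rot": [0, 0, 0]}]}}

```text
time: 19.45
position: [0.5629, 0.0773, 0.0396]
tool_rot: [0.684, 0.73, 0.0, 0.0]
ft_force: [-0.0, 0.2, -0.2]
grip_width: 0.0389
grip_force: 12.0
```

>>> {"op": "apply_moves", "data": {"series": [{"offset": [0, 0, 0], "rot": [0, 0, 0]}, {"offset": [0, 0, 0], "rot": [0, 0, 0]}, {"offset": [0, 0, 0], "rot": [0, 0, 0]}, {"offset": [0, 0, 0], "rot": [0, 0, 0]}, {"offset": [0, 0, 0], "rot": [0, 0, 0]}, {"offset": [0, 0, 4], "rot": [0, 0, 0]}, {"offset": [0, 0, 9], "rot": [0, 0, 0]}, {"offset": [0, 0, 14], "rot": [0, 0, 0]}, {"offset": [0, 4, 18], "rot": [0, 0, 0]}, {"offset": [0, 9, 18], "rot": [0, 0, 0]}, {"offset": [0, 14, 18], "rot": [0, 0, 0]}, {"offset": [0, 19, 18], "rot": [0, 0, 0]}, {"offset": [0, 24, 18], "rot": [0, 0, 0]}, {"offset": [0, 29, 18], "rot": [0, 0, 0]}, {"offset": [0, 29, 18], "rot": [0, 0, 0]}], "hand": 0.65}}

```text
time: 20.95
position: [0.5615, 0.3734, 0.2195]
tool_rot: [0.682, 0.732, 0.002, -0.001]
ft_force: [0.4, 0.1, -0.1]
grip_width: 0.0569
grip_force: 0.0
```

Run:
```python
from look import *
cal=vision.calibration('top');im=vision.camera('top')
print(get_obs()['time'],'latch',blob(im,cal,.030,(.563,.077),.035,*COL['latch']),'stop',blob(im,cal,.032,(.572,-.066),.035,*COL['stop']))
a=rectify(im,cal,.030,.43,.65,-.13,.14);b=rectify(im,cal,.050,.43,.65,-.13,.14)
s=vision.camera('scene')[150:290,100:520]
cv2.imwrite('pics/t3.png',cv2.resize(a,None,fx=2,fy=2)[:,:,::-1])
cv2.imwrite('pics/s3.png',np.vstack([cv2.resize(s,(840,280)),np.pad(cv2.resize(b,None,fx=1.2,fy=1.2),((0,0),(0,516),(0,0)))])[:,:800,::-1])
```

```text
21.0 latch (array([0.5625, 0.0765], dtype=float32), [37.0, 35.0], -90.0) stop (array([ 0.5715, -0.0652], dtype=float32), [36.1, 34.5], -85.9)
```

View pics/t3.png

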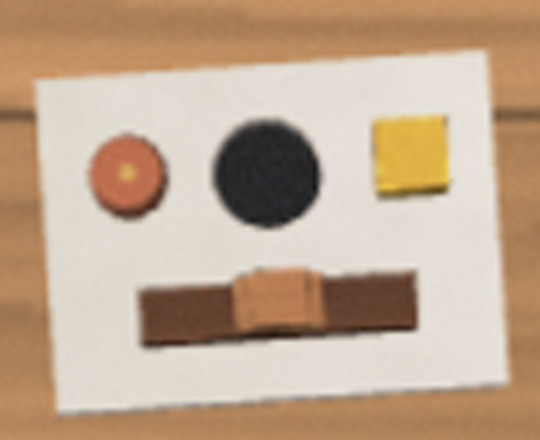

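View pics/s3.png

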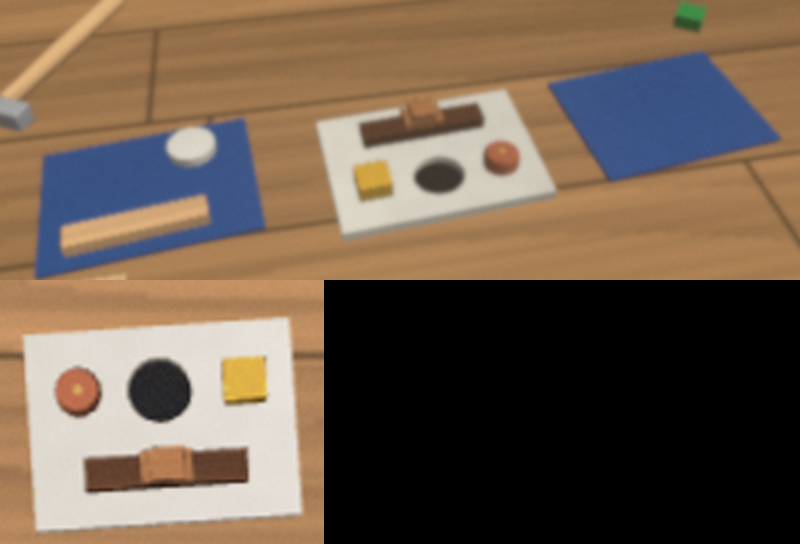

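The latch sits at (128,172) left of the hole and the stop at (410,155) right of it. The perch spans u 233–324, centred on the batten (u 140–417), and the pale batten and cut-out are where they started. All of it is within tolerance, so I'm handing in.

```bash
python3 -c "
from rig import hand_in; print(hand_in())"
```

```text
the job is handed in; nothing more can be done
None
```

I handed the job in at about 21 s: the last pictures showed the batten, perch, latch and stop all within tolerance on the panel, and the pale batten and cut-out not visibly moved; no verdict came back.

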